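# Mark the third gap of the chocolate bar rack and load it

### The arm

A 6-joint arm with a two-finger parallel gripper is mounted at the origin on a cart in front of the work surface, level with it; the furniture and walls round the work are solid. World frame = base frame: x ahead of the robot, y to its left, z up, the work surface at z = 0. Lengths are in m, angles in rad, forces in N, time in s.
With the tool pointing down it reaches from about 0.275 to 0.85 m from the base axis. Payload 5.2 kg.
Tool frame: the origin (TCP) lies midway between the tips of the shut fingers; the grasp point (between the pads) lies 19 mm behind it; z points along the fingers, y is the line along which they close (so a half turn about z gives the same grasp; the last joint's range is limited). The gripper opens to 85 mm and grips with 20 to 120 N. Pads are 22 mm wide; open, the fingers measure 114 mm over their backs; the gripper's body (76 mm by 85 mm) begins 54 mm behind the grasp point. The pads swing forward as they close: fully open they stand 13 mm farther back than shut.
Start: joints at [1.09, 0.259, 1.535, -0, 1.348, -0.203], TCP at [0.151, 0.529, 0.231] pointing down, gripper open.
Joint ranges: [-3.14, 3.14], [-0.91, 2.08], [0.19, 2.58], [-1.22, 4.36], [0.22, 2.71], [-3.12, 3.12]. Speed limits (rad/s): [2.57, 2.57, 3.14, 3.14, 3.14, 3.14].

### API

Orientations are given as a unit quaternion [x, y, z, w].
In Python, from cell import r gives the robot as it stands. The module is installed in compiled form; this text tells all that it offers.
- The arm moves only by the tool play_rows, never from a script. Its argument "increments" is a list of rows, each a list of 7 numbers: the turn, a rotation vector about the world's x, y, z in rad, then the shift along the world's x, y, z in m, then the gripper's target within -1 to 1 (shut at 1, half-way at 0, fully open at -1). A call has 1 to 8 rows; each row shifts and turns the commanded pose from where the row before left it; what a row does not reach is not made up. A row lasts 1/8 s, in which the tool goes at most 62.5 mm and 10.7 degrees, less where a joint would pass 70% of its speed; a pose out of reach is approached as far as the arm can. A call with a gripper value outside its range is refused whole. The fingers move at their own pace and stop on an object; the grip force is fixed at half the most. Time passes only in rows, so rows that do not move let the fingers close. It gives the time, the measured TCP pose, the force, the opening and the grip force at its end, in the units of the state.
- r.observe(): the state, without advancing time (a new reading comes with each control period).
- r.grab_frame(name): name is "side" or "top"; returns a dict with "img" (400x640x3 uint8, red, green, blue), "depth" (400x640 float32, m along the optical axis (not along the pixel's ray), 0 where there is no reading), "vertical_fov" (degrees; the focal length in pixels is half the picture's height over the tangent of half this angle, whatever the lens; pixels are square), "cx", "cy" (the principal point, pixels), "k1" (the pictures are not rectified: a ray, as slopes to the right and down, at radius r is drawn at 1 + k1 r^2 times it, then the intrinsics apply), "view" (4x4, takes a point from world to camera coordinates). Camera axes: x right, y up, looking along -z (the intrinsics and any distortion apply to the point x, -y, -z); pixel columns grow to the right and rows downward; lengths in m; the calibration is good to about 2 mm. A picture is of the moment at which its call begins.
- r.finish_job(): hands the job in; it is judged then, once.
Trained networks look in the newest picture that a camera, given by its name, has taken for a name from the list of things; names that differ only in an ending like _2 or _b are one class to them, and where a whole thing is asked for, a point or a joint stands for the part that bears it (a point fixed in the world has none). Each returns a list of dicts, best first, with "score" (0 to 1); they miss things now and then, are a little off and sometimes report something else, mostly with a low value. They report only what shows in the picture. A call takes as long as a camera call. They do not tell look-alikes from the thing itself.
- r.masks_of(target, camera): "region" (400x640 bool, what is visible of it) and "location" ([row, column] in pixels, amid what is visible of it).
The state is a dict: "t": time; "joint_pos": joint angles; "joint_vel": joint speeds; "joint_efforts": joint torques, N m; "eef_pos": TCP position; "ee_rot": TCP orientation; "ft_force": force on the tool from outside, world axes, zero at the start; "moment": the same for the moment, N m; "grip_width": finger opening in m; "finger_force": force on a finger pad.
Only numpy, scipy, OpenCV 4.12 (cv2) and the standard library are available. Lean on these libraries where they do the work, as an engineer would, in place of code of your own. Each camera call takes 0.05 s, during which the arm holds its last target. There are 200 camera calls.

### The job

The new chocolate bar with the orange stripe belongs in the third gap of the wooden counter rack, counted from the left as you face it (full and empty gaps both count). First run a fingertip along the rack's steel rail, pushing the red price pointer past the first two gaps until it stands over the middle of the third; only then push the bar along the table top, end first, into that gap until it is fully home against the back board. Only push: never lift or tip the bar, and leave the bars already in the rack, the two cocoa tins, the ribbon spool and the wafer pack where they are.

Things in the scene. Friction and masses are not known exactly. Their poses are not given: they have to be found in the camera images.
- rack: Light wooden rack, fixed, 244 mm wide, without a floor. Origin on the table (z = 0) at mid width; x points into the gaps, y left; turned 0.12 to 0.42 rad clockwise. Seven dividers, 6 mm thick, 24 mm high, at y = 114, 76, 38, 0, -38, -76, -114 mm, run from x = -34 mm to the back board and leave six gaps 32 mm wide (36 mm at the tapered mouth); third from the left: y = +19 mm.
- rack_stop (a point): Middle of the back board's front face, where bars stop: rack x = +46 mm. The back board is 18 mm thick and 44 mm high; above it an 8 mm steel rail runs along y at rack x = +55 mm, its top 58 mm over the table. Same axes as the rack. Three bars lie loose in the second, fourth and fifth gaps; a bar that is home sticks 12 mm out in front. A 4 mm tie rod crosses the gaps 16 mm up.
- marker (a joint): Slide of the red price pointer along the rail, in m: 0 at the left end, growing to the right. Over the first gap it reads 0.010, then 0.038 more for each gap, so 0.086 over the third; range 0 to 0.210, starts at 0.010 to 0.040. About 1 N of friction, no spring: it stays where it is left.
- marker_tab (a point): Middle of the pointer's red thumb tab, the part to push: an upright block 13 mm (rack x) by 16 mm (rack y), top 100 mm and underside of its free part 63 mm over the table; this point 80 mm over it. Below it a black collar 22 mm long rides on the rail and a thin red pointer hangs forward over the gaps. Axes as the rack's.
- new_bar_centre (a point): Centre of the new chocolate bar, black with an orange stripe, a flat block 27 mm wide (its x), 92 mm long (its y), 9 mm thick (z up), about 90 g, loose on the table in front of the rack, 4.5 mm over the table. Its y axis points roughly into the gaps. Home, its centre lies at rack x = 0.
- new_bar: The same bar; origin in the middle of its underside, axes as above.
- bar_a: Black chocolate bar with a teal stripe, 27 x 92 x 9 mm, lying in the rack; origin in the middle of its underside, its y along the gap.
- bar_b: Black chocolate bar with a yellow stripe, 27 x 92 x 9 mm, lying in the rack; origin in the middle of its underside.
- bar_c: Black chocolate bar with a green stripe, 27 x 92 x 9 mm, lying in the rack; origin in the middle of its underside.
- tin_red: Red cocoa tin, 64 mm across, 64 mm high, origin under its centre; leave alone.
- tin_green: Green cocoa tin, 64 mm across, 64 mm high, origin under its centre; leave alone.
- ribbon: Spool of red ribbon, 53 mm across, 22 mm high, origin under its centre; leave alone.
- pack: Flat yellow wafer pack, 46 x 96 x 22 mm, origin under its centre; leave alone.
There are look-alikes about, which are no part of the job. Leave any pink look-alike of the new_bar alone.

How it is judged:
On the way, in this order (a step that is already met when the one before it is completed fails the run):
1. the pointer stands over the third gap while the new bar is still outside the rack (value of joint marker between 0.076 and 0.096 m and x of new_bar_centre in the frame of rack below -0.078 m and velocity of joint marker between -0.005 and 0.005 m/s), for 0.3 s.
2. the new bar lies in the third gap, home against the back board (x of new_bar_centre in the frame of rack between -0.006 and 0.004 m and y of new_bar_centre in the frame of rack between 0.013 and 0.025 m and angle between the y axis of new_bar_centre and the x axis of rack, either way round below 0.12 rad and angle between new_bar_centre's own z axis and vertical below 0.1 rad and height (world z) of new_bar_centre below 0.009 m), for 0.2 s.
At the end, for the whole second after the job is handed in: The pointer is within 10 mm of the middle of the third gap from the left; the new bar lies flat in that gap, pointing straight in, within 6 mm of the back board; both are at rest (all of step 2 and value of joint marker between 0.076 and 0.096 m and linear speed of new_bar below 0.01 m/s and velocity of joint marker between -0.005 and 0.005 m/s); the robot touches nothing.
It fails at once if the new bar is lifted or tipped (height (world z) of new_bar_centre above 0.014 m or angle between new_bar_centre's own z axis and vertical above 0.35 rad).
It fails at once if a bar already in the rack is moved more than 12 mm (distance of any of bar_a, bar_b, bar_c from where it was at the start of the episode above 0.012 m).
It fails at once if a cocoa tin, the ribbon spool or the wafer pack is moved more than 20 mm or tipped (distance of any of tin_red, tin_green, ribbon, pack from where it was at the start of the episode above 0.02 m or angle between any of tin_red, tin_green, ribbon, pack's own z axis and vertical above 0.35 rad).
It also fails if it takes over 72 s, if anything falls off the work surface, if the arm or the gripper's body presses on something with over 40 N, if the wrist force passes 120 N, or if a joint passes its speed limit or range.

## Working session

There is one attempt and no reset: what is moved stays moved. The work goes in short steps, Python scripts to look and compute and a tool call to move; the robot and the scene stay as the last step left them, time stands still between calls to the robot, and variables do not carry over. Pictures are saved under pics/ and viewed, at most 10 in all, crops included, and the job is handed in when it is done.

Besides the shell and the picture viewer there is one more tool, called after "Emit:" as a command line: name --pt "numbers of a row" for each row, then --argument value for the rest. play_rows: Moves the arm, as the interface text tells. Its arguments: {"type":"object","properties":{"increments":{"type":"array"}},"required":["increments"]}

```bash
mkdir -p pics; cat > h.py <<'E'
import numpy as np, cv2
from cell import r
def frame(n):
    f=r.grab_frame(n); f['f']=200/np.tan(np.radians(f['vertical_fov'])/2); return f
def world(f,uv,z=None):
    """pixels (N,2 col,row)-> world; by depth, or on plane z"""
    uv=np.atleast_2d(uv).astype(float)
    K=np.array([[f['f'],0,f['cx']],[0,f['f'],f['cy']],[0,0,1]])
    s=cv2.undistortPoints(uv[:,None],K,np.array([f['k1'],0,0,0,0.]))[:,0]
    d=np.c_[s[:,0],-s[:,1],-np.ones(len(s))]
    V=np.linalg.inv(f['view']); R,o=V[:3,:3],V[:3,3]
    d=d@R.T
    if z is None:
        t=f['depth'][uv[:,1].round().astype(int),uv[:,0].round().astype(int)]
    else: t=(z-o[2])/d[:,2]
    return o+d*np.asarray(t)[:,None]
def save(f,name): cv2.imwrite('pics/'+name,f['img'][:,:,::-1])
E
python3 - <<'E'
from h import *
for n in ['top','side']:
    f=frame(n); save(f,n+'0.png'); V=np.linalg.inv(f['view']); print(n,f['f'],f['k1'],V[:3,3].round(3),V[:3,2].round(3))
    np.save(n+'0.npy',f,allow_pickle=True)
    for t in ['rack','marker_tab','new_bar','bar_a','bar_b','bar_c','tin_red','tin_green','ribbon','pack']:
        for m in r.masks_of(t,n)[:3]:
            rg=m['region']; v,u=np.nonzero(rg); p=world(f,np.c_[u,v]); ok=f['depth'][v,u]>0
            print(t,round(m['score'],2),np.round(m['location']),rg.sum(),np.median(p[ok],0).round(3),p[ok].max(0).round(3))
E
```

```text
top 393.00810986151413 -0.049163935911961616 [0.365 0.034 1.164] [-0.136  0.026  0.99 ]
rack 0.66 [171. 279.] 1272 [0.614 0.152 0.026] [0.691 0.274 0.107]
rack 0.36 [188. 290.] 224 [0.559 0.105 0.008] [0.603 0.128 0.024]
marker_tab 0.41 [151. 250.] 66 [0.652 0.225 0.081] [0.664 0.239 0.107]
marker_tab 0.18 [181. 257.] 257 [0.587 0.213 0.008] [0.637 0.238 0.015]
new_bar 0.84 [222. 257.] 302 [0.469 0.208 0.008] [0.516 0.233 0.013]
new_bar 0.58 [270. 274.] 252 [0.327 0.15  0.008] [0.356 0.191 0.015]
bar_a 0.69 [193. 290.] 266 [0.554 0.105 0.008] [0.603 0.128 0.024]
bar_a 0.55 [186. 279.] 271 [0.568 0.142 0.008] [0.615 0.164 0.023]
bar_a 0.5 [182. 256.] 276 [0.591 0.212 0.009] [0.639 0.237 0.026]
bar_b 0.69 [193. 290.] 266 [0.554 0.105 0.008] [0.603 0.128 0.024]
bar_b 0.55 [186. 279.] 271 [0.568 0.142 0.008] [0.615 0.164 0.023]
bar_b 0.5 [182. 256.] 276 [0.591 0.212 0.009] [0.639 0.237 0.026]
bar_c 0.69 [193. 290.] 266 [0.554 0.105 0.008] [0.603 0.128 0.024]
bar_c 0.55 [186. 279.] 271 [0.568 0.142 0.008] [0.615 0.164 0.023]
bar_c 0.5 [182. 256.] 276 [0.591 0.212 0.009] [0.639 0.237 0.026
[... 789 characters left out ...]

bar_b 0.62 [265. 352.] 698 [ 0.481 -0.197  0.021] [ 0.52  -0.142  0.027]
bar_b 0.57 [194. 297.] 21 [0.52  0.113 0.008] [0.529 0.123 0.01 ]
bar_b 0.4 [182. 298.] 71 [0.54  0.148 0.008] [0.609 0.166 0.012]
bar_c 0.62 [265. 352.] 698 [ 0.481 -0.197  0.021] [ 0.52  -0.142  0.027]
bar_c 0.57 [194. 297.] 21 [0.52  0.113 0.008] [0.529 0.123 0.01 ]
bar_c 0.4 [182. 298.] 71 [0.54  0.148 0.008] [0.609 0.166 0.012]
tin_red 0.62 [270. 390.] 872 [ 0.527 -0.284  0.061] [ 0.616 -0.21   0.067]
tin_green 0.93 [209. 381.] 632 [ 0.646 -0.108  0.056] [ 0.692 -0.068  0.069]
ribbon 0.71 [172. 216.] 210 [0.355 0.332 0.021] [0.381 0.369 0.026]
pack 0.96 [265. 351.] 694 [ 0.481 -0.199  0.021] [ 0.52  -0.144  0.027]
```

```bash
python3 - <<'E'
from h import *
f=np.load('top0.npy',allow_pickle=True).item()
c=f['img'][135:285,200:360,::-1]; cv2.imwrite('pics/c1.png',cv2.resize(c,(640,600),interpolation=cv2.INTER_CUBIC))
f=np.load('side0.npy',allow_pickle=True).item()
c=f['img'][120:240,200:360,::-1]; cv2.imwrite('pics/c2.png',cv2.resize(c,(800,600),interpolation=cv2.INTER_CUBIC))
E
```

```text
(no output)
```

View pics/c1.png

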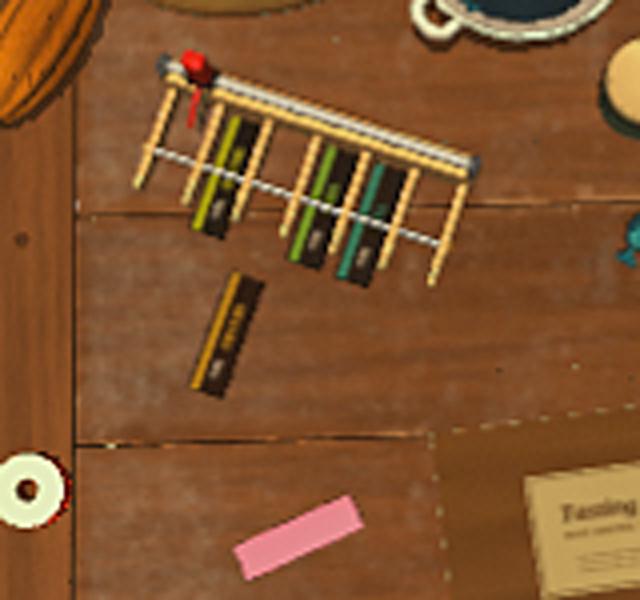

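View pics/c2.png

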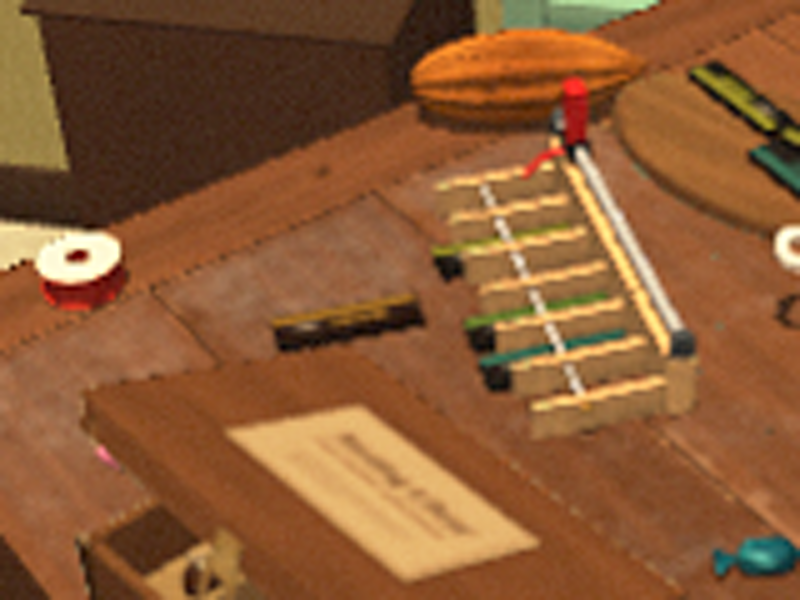

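```bash
cat > fit.py <<'E'
from h import *
from scipy.optimize import least_squares
def proj(f,P):
    c=(np.c_[P,np.ones(len(P))]@f['view'].T)[:,:3]; s=np.c_[c[:,0],-c[:,1]]/-c[:,2:]
    s=s*(1+f['k1']*(s**2).sum(1))[:,None]; return s*f['f']+[f['cx'],f['cy']]
def T(p,L):
    L=np.atleast_2d(L); c,s=np.cos(p[2]),np.sin(p[2]); return np.c_[p[0]+c*L[:,0]-s*L[:,1],p[1]+s*L[:,0]+c*L[:,1],L[:,2]]
def barfit(f,reg):
    v,u=np.nonzero(reg); P=world(f,np.c_[u,v],.009)[:,:2].astype(np.float32)*1000
    (c,sz,a)=cv2.minAreaRect(P); b=cv2.boxPoints((c,sz,a)); e=[b[1]-b[0],b[2]-b[1]]; e=max(e,key=np.linalg.norm)
    ang=np.arctan2(e[1],e[0]); ang=(ang+np.pi/2)%np.pi-np.pi/2
    return P.mean(0)/1000,np.array(c)/1000,sz,ang
E
python3 - <<'E'
from fit import *
f=np.load('top0.npy',allow_pickle=True).item(); g=np.load('side0.npy',allow_pickle=True).item()
Y=np.array([114,76,38,0,-38,-76,-114])/1e3
L=np.c_[np.full(7,-.034),Y,np.full(7,.024)]
ft=np.array([(138,187),(187,203),(236,219),(285,235),(333,251),(383,267),(432,283)])/4+[200,135]
fs=np.array([(437,187),(452,216),(435,250),(482,288),(466,325),(482,362),(531,405)])/5+[200,120]
iu=[0,1,3,6]
for nm,fun in [('top',lambda p:(proj(f,T(p,L))-ft).ravel()),('side',lambda p:(proj(g,T(p,L[iu]))-fs[iu]).ravel())]:
    q=least_squares(fun,[.57,.13,-.25],loss='soft_l1'); print(nm,q.x.round(4),q.fun.round(1))
    if nm=='top': p=q.x
im=cv2.resize(f['img'][135:285,200:360,::-1],(640,600),interpolation=cv2.INTER_CUBIC)
def ln(a,b,col):
    q=((proj(f,T(p,[a,b]))-[200,135]+.5)*4).astype(int); cv2.line(im,tuple(map(int,q[0])),tuple(map(int,q[1])),col,1)
for y in Y:
    ln([-.034,y,.024],[.046,y,.024],(255,255,0))
ln([.055,.122,.058],[.055,-.122,.058],(255,0,255)); ln([.046,.122,.044],[.046,-.122,.044],(0,255,0))
for m in r.masks_of('new_bar','top')[:1]:
    for k in barfit(f,m['region']): print(np.round(k,4))
    # fit by colour: dark or orange inside dilated mask vs. wood
    reg=cv2.dilate(m['region'].astype(np.uint8),np.ones((5,5)))>0
    c,s=np.cos(p[2]),np.sin(p[2])
    cc=barfit(f,m['region'])
    d=cc[0]-p[:2]; print('bar in rack mean',d@[c,s],d@[-s,c],'ang rel',cc[3]-p[2])
v,u=np.nonzero((f['img'][:,:,0]>150)&(f['img'][:,:,1]<60)&(f['img'][:,:,2]<70)); k=(u>235)&(u<262)&(v>140)&(v<160)
P=world(f,np.c_[u,v][k]); P=P[P[:,2]>.085]; d=P-[*p[:2],0]; loc=np.c_[d[:,:2]@[c,s],d[:,:2]@[-s,c],d[:,2]]
print('tab',np.median(loc,0),loc.min(0),loc.max(0))
# obstacles: heights around
for (x,y) in [(.68,.30),(.66,.27),(.7,.2),(.72,.15),(.4,.0),(.35,-.1),(.4,.2)]:
    q=proj(f,np.array([[x,y,0.03]]))[0].astype(int); w=world(f,[q]); print((x,y),w.round(3))
cv2.imwrite('pics/o1.png',im)
E
```

```text
top [ 0.5773  0.1552 -0.2937] [-0.  -0.  -0.1 -0.  -0.1 -0.  -0.1 -0.   0.2  0.   0.   0.   0.1  0.1]
side [ 0.5793  0.1556 -0.3072] [ 0.1 -0.5 -0.1  0.3 -0.1 -0.   0.1  0.2]
[0.4701 0.2083]
[0.4723 0.2078]
[31.6631 91.8733]
-0.28
bar in rack mean -0.11800440277987499 0.01984253007168029 ang rel 0.013621649491668164
tab [0.05267881 0.0912472  0.09849485] [-0.16790772 -0.17761848  0.0885763 ] [0.05944828 0.0979391  1.16364434]
(0.68, 0.3) [[ 0.69   0.308 -0.003]]
(0.66, 0.27) [[ 0.668  0.279 -0.   ]]
(0.7, 0.2) [[0.709 0.205 0.005]]
(0.72, 0.15) [[0.727 0.153 0.012]]
(0.4, 0.0) [[0.398 0.004 0.133]]
(0.35, -0.1) [[ 0.354 -0.085  0.158]]
(0.4, 0.2) [[ 0.401  0.207 -0.   ]]
```

View pics/o1.png

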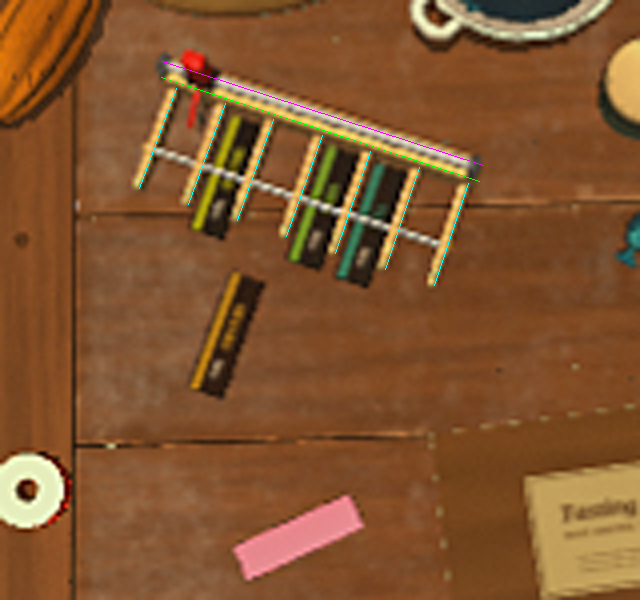

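View pics/top0.png

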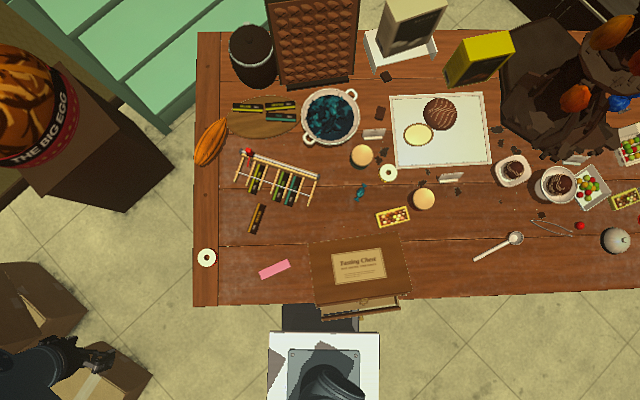

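```bash
python3 - <<'E'
from h import *
from scipy.spatial.transform import Rotation as R
s=r.observe(); m=R.from_quat(s['ee_rot']).as_matrix(); print(s['eef_pos'],m.round(3),s['ft_force'],s['t'])
a=np.arctan2(m[1,1],m[0,1]); print('tool y az',a,'turn to rack y:',[(np.pi/2-.297-a+np.pi/2)%np.pi-np.pi/2])
E
```

```text
[0.15079771 0.5289178  0.23131986] [[-0.962  0.274  0.   ]
 [ 0.274  0.962 -0.   ]
 [-0.    -0.    -1.   ]] [ 0.15544329  0.26432959 -1.28539143] 1.15
tool y az 1.2930421628361883 turn to rack y: [np.float64(-0.01924583604129171)]
```

Emit:
play_rows --pt "0 0 -0.019 0.04 -0.02 0 1" --pt "0 0 0 0.048 -0.024 0 1" --pt "0 0 0 0.048 -0.024 0 1" --pt "0 0 0 0.048 -0.024 0 1" --pt "0 0 0 0.048 -0.024 0 1" --pt "0 0 0 0.048 -0.024 0 1" --pt "0 0 0 0.048 -0.024 0 1" --pt "0 0 0 0.048 -0.024 0 1"

```text
t: 2.15
eef_pos: [0.5283, 0.34, 0.2314]
ee_rot: [0.148, 0.989, 0.0, 0.0]
ft_force: [-0.0, 0.2, 0.6]
grip_width: 0.0001
finger_force: 0.0
```

Emit:
play_rows --pt "0 0 0 0.045 -0.023 0 1" --pt "0 0 0 0.045 -0.023 0 1" --pt "0 0 0 0.045 -0.023 0 1" --pt "0 0 0 0.006 -0.0045 -0.03 1" --pt "0 0 0 0 0 -0.04 1" --pt "0 0 0 0 0 0 1" --pt "0 0 0 0 0 0 1"

```text
t: 3.02
eef_pos: [0.6684, 0.2678, 0.1628]
ee_rot: [0.148, 0.989, 0.0, 0.001]
ft_force: [0.6, 0.5, 1.4]
grip_width: -0.0001
finger_force: 0.0
```

Emit:
play_rows --pt "0 0 0 0 0 -0.03 1" --pt "0 0 0 0 0 -0.02 1" --pt "0 0 0 0 0 0 1" --pt "0 0 0 0 0 0 1"

```text
t: 3.52
eef_pos: [0.669, 0.268, 0.1139]
ee_rot: [0.148, 0.989, 0.001, 0.002]
ft_force: [-0.3, -0.3, 1.6]
grip_width: -0.0002
finger_force: 0.0
```

```bash
python3 - <<'E'
from h import *
f=frame('side'); g=frame('top')
a=cv2.resize(f['img'][120:220,260:360,::-1],(400,400),interpolation=cv2.INTER_CUBIC)
b=cv2.resize(g['img'][110:210,200:300,::-1],(400,400),interpolation=cv2.INTER_CUBIC)
cv2.imwrite('pics/m1.png',np.hstack([a,b]))
E
```

```text
(no output)
```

View pics/m1.png

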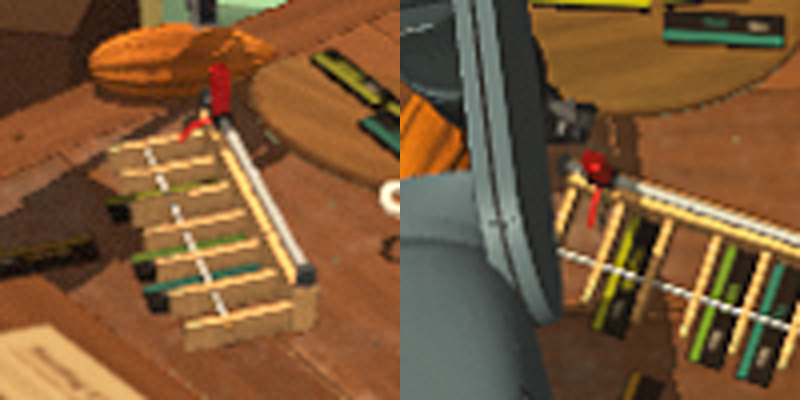

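```bash
python3 - <<'E'
from fit import *
f=frame('side')
for P in [(.669,.268,.114),(.669,.268,.19),(.655,.226,.1)]: print(P,(proj(f,np.array([P]))-[260,120])*4)
a=f['img'][60:220,200:360,::-1]
cv2.imwrite('pics/m2.png',cv2.resize(a,(600,600),interpolation=cv2.INTER_CUBIC))
E
```

```text
(0.669, 0.268, 0.114) [[201.86600663  22.64414973]]
(0.669, 0.268, 0.19) [[200.07053088 -63.12090935]]
(0.655, 0.226, 0.1) [[216.99508964  66.36596685]]
```

View pics/m2.png

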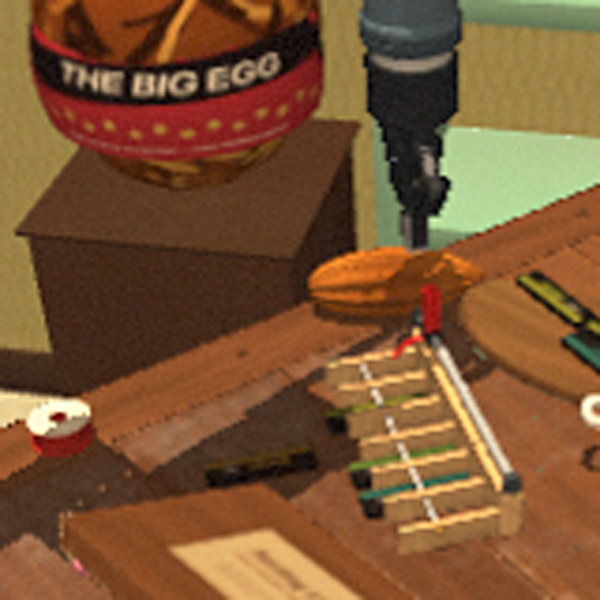

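Emit:
play_rows --pt "0 0 0 0 0 -0.02 1" --pt "0 0 0 0 0 -0.018 1" --pt "0 0 0 0 0 0 1" --pt "0 0 0 -0.003 -0.0096 0 1" --pt "0 0 0 -0.003 -0.0096 0 1" --pt "0 0 0 -0.0018 -0.0057 0 1" --pt "0 0 0 -0.0018 -0.0057 0 1"

```text
t: 4.55
eef_pos: [0.6586, 0.2364, 0.0741]
ee_rot: [0.148, 0.989, 0.0, 0.001]
ft_force: [1.0, 1.1, 1.1]
grip_width: -0.0001
finger_force: 0.6
```

Emit:
play_rows --pt "0 0 0 -0.0018 -0.0057 0 1" --pt "0 0 0 -0.0018 -0.0057 0 1" --pt "0 0 0 -0.0018 -0.0057 0 1" --pt "0 0 0 -0.0018 -0.0057 0 1" --pt "0 0 0 -0.0018 -0.0057 0 1" --pt "0 0 0 0 0 0 1" --pt "0 0 0 0 0 0 1"

```text
t: 5.42
eef_pos: [0.6489, 0.2082, 0.0731]
ee_rot: [0.148, 0.989, -0.0, -0.0]
ft_force: [-1.2, -0.0, -0.8]
grip_width: -0.0002
finger_force: 0.0
```

```bash
cat > tab.py <<'E'
from fit import *
p=np.array([.578,.155,-.297]); c,s=np.cos(p[2]),np.sin(p[2])
def loc(P): d=np.atleast_2d(P)-[*p[:2],0]; return np.c_[d[:,:2]@[c,s],d[:,:2]@[-s,c],d[:,2]]
for n in ['top','side']:
    f=frame(n); save(f,n+'_tab.png'); i=f['img'].astype(int)
    v,u=np.nonzero((i[:,:,0]>110)&(i[:,:,1]<.35*i[:,:,0])&(i[:,:,2]<.4*i[:,:,0])&(f['depth']>0)); l=loc(world(f,np.c_[u,v]))
    k=(abs(l[:,0]-.055)<.02)&(abs(l[:,1])<.12)&(l[:,2]>.066)&(l[:,2]<.11)
    print(n,k.sum(),np.median(l[k],0).round(4),np.percentile(l[k],[5,95],axis=0).round(4).tolist())
print('tcp',loc(r.observe()['eef_pos']).round(4),r.observe()['ft_force'].round(1))
E
python3 tab.py
```

```text
return _methods._mean(a, axis=axis, dtype=dtype,
  ret = um.true_divide(
Traceback (most recent call last):
  File "tab.py", line 8, in <module>
    print(n,k.sum(),np.median(l[k],0).round(4),np.percentile(l[k],[5,95],axis=0).round(4).tolist())
                                               ~~~~~~~~~~~~~^^^^^^^^^^^^^^^^^^^^
IndexError: index -1 is out of bounds for axis 0 with size 0
```

Top view is occluded by the arm; use the side camera when top finds nothing.

```bash
sed -i 's/    print(n,k.sum/    if k.any(): print(n,k.sum/' tab.py; python3 tab.py; python3 - <<'E'
from h import *
f=np.load('side0.npy',allow_pickle=True).item()
from fit import *
p=np.array([.578,.155,-.297]); c,s=np.cos(p[2]),np.sin(p[2])
i=f['img'].astype(int)
v,u=np.nonzero((i[:,:,0]>110)&(i[:,:,1]<.35*i[:,:,0])&(i[:,:,2]<.4*i[:,:,0])&(f['depth']>0)); P=world(f,np.c_[u,v]); d=P-[*p[:2],0]; l=np.c_[d[:,:2]@[c,s],d[:,:2]@[-s,c],d[:,2]]
k=(abs(l[:,0]-.055)<.02)&(abs(l[:,1])<.12)&(l[:,2]>.066)&(l[:,2]<.11)
print('start side',k.sum(),np.median(l[k],0).round(4),np.percentile(l[k],[5,95],axis=0).round(4).tolist())
E
```

```text
side 47 [0.0522 0.0421 0.0862] [[0.0463, 0.0391, 0.0677], [0.0567, 0.0531, 0.0986]]
tcp [[0.0523 0.0719 0.0731]] [-0.7  0.4 -0. ]
start side 46 [0.0503 0.0839 0.0873] [[0.0461, 0.0808, 0.0688], [0.0567, 0.095, 0.1001]]
```

Emit:
play_rows --pt "0 0 0 -0.0017 -0.0057 0 1" --pt "0 0 0 -0.0017 -0.0057 0 1" --pt "0 0 0 -0.0017 -0.0057 0 1" --pt "0 0 0 -0.0015 -0.005 0 1" --pt "0 0 0 -0.0012 -0.004 0 1" --pt "0 0 0 -0.0009 -0.003 0 1" --pt "0 0 0 0 0 0 1" --pt "0 0 0 0 0 0 1"

```text
t: 6.58
eef_pos: [0.6407, 0.1791, 0.0734]
ee_rot: [0.148, 0.989, -0.0, 0.0]
ft_force: [-0.4, -0.7, 0.0]
grip_width: 0.0002
finger_force: 0.0
```

```bash
python3 tab.py
```

```text
side 45 [0.051 0.012 0.086] [[0.0463, 0.0083, 0.0677], [0.0568, 0.0179, 0.1004]]
tcp [[0.0528 0.0415 0.0734]] [ 0.3 -0.2  0.1]
```

Emit:
play_rows --pt "0 0 0 0.0015 0.005 0 1" --pt "0 0 0 0.003 0.0096 0 1" --pt "0 0 0 0 0 0.03 1" --pt "0 0 0 0 0 0.05 1" --pt "0 0 0 -0.02 0.002 0.03 1" --pt "0 0 0 -0.05 0.005 0 1" --pt "0 0 0 -0.05 0.005 0 1" --pt "0 0 0 -0.05 0.005 0 1"

```text
t: 7.68
eef_pos: [0.4737, 0.2115, 0.1835]
ee_rot: [0.148, 0.989, 0.0, 0.0]
ft_force: [0.3, 0.8, -0.1]
grip_width: 0.0001
finger_force: 0.0
```

Emit:
play_rows --pt "0 0 0 -0.05 0.005 0 1" --pt "0 0 0 -0.028 0.013 0 1" --pt "0 0 0 0 0 0 1" --pt "0 0 0 0 0 0 1"

```text
t: 8.18
eef_pos: [0.398, 0.2292, 0.1838]
ee_rot: [0.147, 0.989, 0.0, 0.001]
ft_force: [-0.6, 0.6, -0.2]
grip_width: -0.0003
finger_force: 0.0
```

```bash
cat >> tab.py <<'E'
for n in ['top','side']:
  f=frame(n)
  for m in r.masks_of('new_bar',n):
    cc=barfit(f,m['region']); l=loc([*cc[0],0])[0]
    if l[0]>-.2 and abs(l[1])<.06: print('bar',n,round(m['score'],2),m['region'].sum(),'mean',l.round(4),'box',loc([*cc[1],0])[0].round(4),np.round(cc[2],1),'rel',round(cc[3]-p[2],3))
E
python3 tab.py
```

```text
top 27 [0.0529 0.0183 0.0982] [[0.0478, 0.0132, 0.0897], [0.058, 0.0251, 0.1014]]
side 47 [0.0516 0.012  0.0879] [[0.0461, 0.0079, 0.0675], [0.0563, 0.018, 0.1006]]
tcp [[-0.1935  0.018   0.1834]] [-0.2  0.3  0.1]
bar top 0.82 266 mean [-0.1169  0.0195  0.    ] box [-0.1151  0.0192  0.    ] [27.1 89.1] rel 0.02
bar top 0.73 265 mean [-0.004  0.059  0.   ] box [-0.0027  0.0597  0.    ] [28.3 92.4] rel 0.023
bar side 0.72 178 mean [-0.1187  0.0134  0.    ] box [-0.1181  0.0138  0.    ] [34.9 83.3] rel 0.072
```

Emit:
play_rows --pt "0 0 0 0.0003 0.001 -0.05 1" --pt "0 0 0 0 0 -0.05 1" --pt "0 0 0 0 0 -0.05 1" --pt "0 0 0 0 0 -0.022 1" --pt "0 0 0 0 0 -0.005 1" --pt "0 0 0 0 0 0 1" --pt "0 0 0 0 0 0 1"

```text
t: 9.35
eef_pos: [0.3985, 0.2301, 0.0074]
ee_rot: [0.148, 0.989, 0.001, 0.001]
ft_force: [0.6, 0.5, 0.1]
grip_width: 0.0002
finger_force: 0.0
```

Emit:
play_rows --pt "0 0 0 0 0 -0.0035 1" --pt "0 0 0 0.0096 -0.0029 0 1" --pt "0 0 0 0.0076 -0.0023 0 1" --pt "0 0 0 0.0076 -0.0023 0 1" --pt "0 0 0 0.0076 -0.0023 0 1" --pt "0 0 0 0.0076 -0.0023 0 1" --pt "0 0 0 0.0076 -0.0023 0 1" --pt "0 0 0 0 0 0 1"

```text
t: 10.35
eef_pos: [0.4459, 0.2153, 0.0029]
ee_rot: [0.148, 0.989, 0.0, 0.0]
ft_force: [0.6, 1.1, -0.2]
grip_width: -0.0
finger_force: 0.0
```

```bash
python3 tab.py; python3 - <<'E'
from h import *
f=frame('side'); g=frame('top')
a=cv2.resize(f['img'][120:220,230:330,::-1],(400,400),interpolation=cv2.INTER_CUBIC)
b=cv2.resize(g['img'][150:250,220:320,::-1],(400,400),interpolation=cv2.INTER_CUBIC)
cv2.imwrite('pics/b1.png',np.hstack([a,b]))
E
```

```text
top 27 [0.0529 0.0184 0.098 ] [[0.0475, 0.013, 0.0901], [0.0583, 0.025, 0.1011]]
side 45 [0.0525 0.0126 0.0856] [[0.0471, 0.0095, 0.0687], [0.0565, 0.0222, 0.0995]]
tcp [[-0.1449  0.0188  0.0027]] [-0.1 -0.5 -0.5]
bar top 0.44 104 mean [-0.0635  0.02    0.    ] box [-0.0684  0.022   0.    ] [23.2 52.3] rel -0.04
bar side 0.57 213 mean [-0.089   0.0134  0.    ] box [-0.0879  0.0138  0.    ] [37.  90.4] rel 0.005
```

View pics/b1.png

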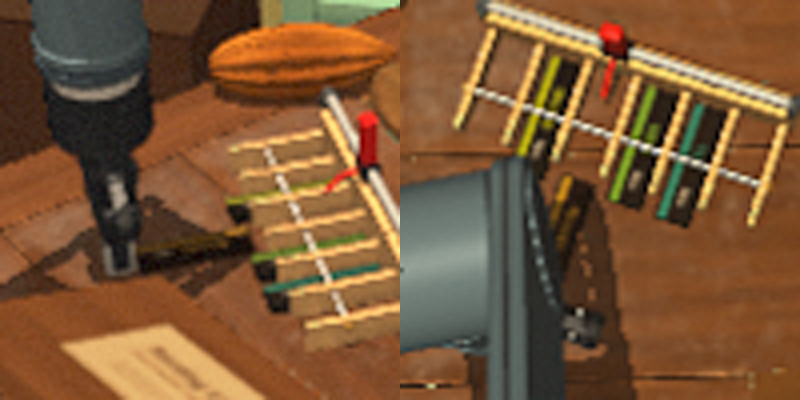

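Emit:
play_rows --pt "0 0 0 0.0057 -0.0018 0 1" --pt "0 0 0 0.0057 -0.0018 0 1" --pt "0 0 0 0.0057 -0.0018 0 1" --pt "0 0 0 0.0057 -0.0018 0 1" --pt "0 0 0 0.0057 -0.0018 0 1" --pt "0 0 0 0 0 0 1"

```text
t: 11.5
eef_pos: [0.4742, 0.2062, 0.0028]
ee_rot: [0.148, 0.989, 0.0, 0.0]
ft_force: [-0.8, -0.1, 0.0]
grip_width: 0.0002
finger_force: 0.0
```

```bash
python3 tab.py
```

```text
top 27 [0.053  0.0179 0.0981] [[0.0469, 0.013, 0.0905], [0.0585, 0.0251, 0.1006]]
side 44 [0.0525 0.0116 0.0879] [[0.046, 0.0089, 0.0705], [0.0564, 0.0198, 0.1]]
tcp [[-0.1149  0.0185  0.0028]] [-0.4  0.7  0.1]
bar top 0.59 75 mean [0.0649 0.0319 0.    ] box [0.0661 0.0323 0.    ] [33.2 22.8] rel 0.789
bar top 0.51 100 mean [-0.0322  0.0196  0.    ] box [-0.0373  0.021   0.    ] [23.8 50.7] rel 0.062
bar side 0.68 126 mean [-0.0674  0.0143  0.    ] box [-0.0668  0.0142  0.    ] [30.8 64.3] rel -0.001
bar side 0.56 1924 mean [0.0245 0.0087 0.    ] box [0.0249 0.037  0.    ] [327.7 129.8] rel 1.486
```

Emit:
play_rows --pt "0 0 0 0.0063 -0.0018 0 1" --pt "0 0 0 0.0063 -0.0018 0 1" --pt "0 0 0 0.0063 -0.0018 0 1" --pt "0 0 0 0.0063 -0.0018 0 1" --pt "0 0 0 0.0063 -0.0018 0 1" --pt "0 0 0 0.0063 -0.0018 0 1" --pt "0 0 0 0.006 -0.0018 0 1" --pt "0 0 0 0 0 0 1"

```text
t: 12.8
eef_pos: [0.518, 0.1936, 0.0028]
ee_rot: [0.148, 0.989, 0.0, 0.0]
ft_force: [0.3, 0.8, 0.0]
grip_width: 0.0003
finger_force: 0.0
```

```bash
python3 tab.py
```

```text
top 27 [0.0528 0.0183 0.0984] [[0.047, 0.0132, 0.0887], [0.0586, 0.0251, 0.1014]]
side 45 [0.0522 0.0113 0.0869] [[0.0465, 0.0083, 0.069], [0.0562, 0.0208, 0.0999]]
tcp [[-0.0695  0.0193  0.0027]] [ 0.7 -0.7  0.9]
bar top 0.45 45 mean [0.0204 0.0171 0.    ] box [0.0189 0.0176 0.    ] [15.2 29.8] rel 0.019
```

Emit:
play_rows --pt "0 0 0 0.0029 -0.0009 0 1" --pt "0 0 0 0.0029 -0.0009 0 1" --pt "0 0 0 0.0019 -0.0006 0 1" --pt "0 0 0 0.0019 -0.0006 0 1" --pt "0 0 0 0 0 0 1"

```text
t: 13.72
eef_pos: [0.5271, 0.1907, 0.0028]
ee_rot: [0.148, 0.989, 0.0, 0.0]
ft_force: [0.4, 0.7, 0.3]
grip_width: -0.0001
finger_force: 0.0
```

Emit:
play_rows --pt "0 0 0 0.001 -0.0003 0 1" --pt "0 0 0 0.001 -0.0003 0 1" --pt "0 0 0 0 0 0 1"

```text
t: 14.1
eef_pos: [0.5282, 0.1904, 0.0027]
ee_rot: [0.148, 0.989, -0.0, -0.001]
ft_force: [-2.8, 1.5, 1.2]
grip_width: -0.0002
finger_force: 1.6
```

Contact with the back board (force −2.8 N along x, TCP stopped short). One more millimetre to confirm.

Emit:
play_rows --pt "0 0 0 0.001 -0.0003 0 1" --pt "0 0 0 0 0 0 1" --pt "0 0 0 0 0 0 1"

```text
t: 14.48
eef_pos: [0.5282, 0.1903, 0.0027]
ee_rot: [0.148, 0.989, -0.0, -0.001]
ft_force: [-5.8, 2.7, 3.7]
grip_width: -0.0
finger_force: 3.1
```

Emit:
play_rows --pt "0 0 0 -0.004 0.0012 0 1" --pt "0 0 0 -0.02 0.006 0 1" --pt "0 0 0 -0.02 0.006 0 1" --pt "0 0 0 0 0 0.06 1" --pt "0 0 0 -0.03 0.03 0.06 1" --pt "0 0 0 -0.05 0.03 0.06 1" --pt "0 0 0 -0.05 0.04 0 1" --pt "0 0 0 -0.05 0.04 0 1"

```text
t: 15.48
eef_pos: [0.3252, 0.3303, 0.1599]
ee_rot: [0.149, 0.989, 0.001, 0.002]
ft_force: [1.0, 0.7, 0.3]
grip_width: -0.0002
finger_force: 0.0
```

Emit:
play_rows --pt "0 0 0 -0.04 0.05 0 1" --pt "0 0 0 -0.04 0.05 0 1" --pt "0 0 0 0 0 0 1" --pt "0 0 0 0 0 0 1"

```text
t: 15.98
eef_pos: [0.2475, 0.4268, 0.1587]
ee_rot: [0.147, 0.989, 0.0, 0.001]
ft_force: [-0.0, -1.1, -0.5]
grip_width: -0.0
finger_force: 0.0
```

```bash
python3 tab.py; python3 - <<'E'
from h import *
f=frame('side'); g=frame('top')
a=cv2.resize(f['img'][120:220,260:360,::-1],(400,400),interpolation=cv2.INTER_CUBIC)
b=cv2.resize(g['img'][140:220,225:305,::-1],(400,400),interpolation=cv2.INTER_CUBIC)
cv2.imwrite('pics/e1.png',np.hstack([a,b]))
E
```

```text
top 27 [0.0526 0.0183 0.0991] [[0.0477, 0.013, 0.088], [0.058, 0.0248, 0.1013]]
side 46 [0.0516 0.0112 0.0865] [[0.0464, 0.0091, 0.0681], [0.0569, 0.0218, 0.1002]]
tcp [[-0.3946  0.1626  0.1586]] [-0.8 -0.   1.1]
bar top 0.77 267 mean [-0.0037  0.0229  0.    ] box [-0.0029  0.0232  0.    ] [27.3 94.1] rel 0.019
bar side 0.47 90 mean [-0.0147  0.0238  0.    ] box [-0.0092  0.0268  0.    ] [86.4 30.8] rel 0.303
```

View pics/e1.png

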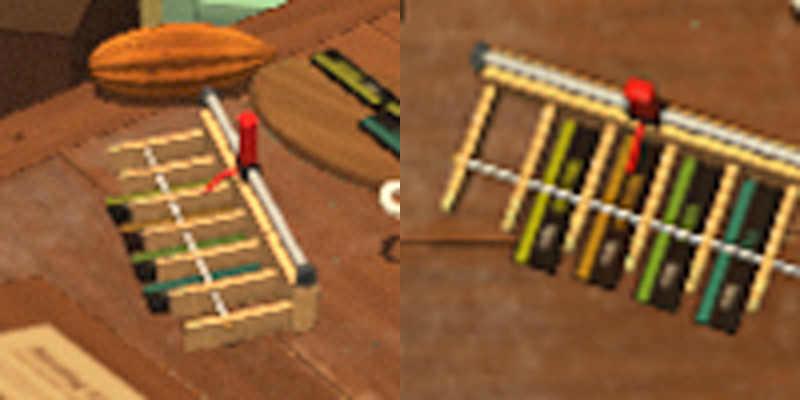

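The bar with the orange stripe is in the third gap, level with its home neighbours, and the pointer stands above it. The robot is clear, so I am handing in.

```bash
python3 -c "
from cell import r
print(r.finish_job())"
```

```text
the job is handed in; nothing more can be done
None
```

I pushed the pointer over the third gap, then pushed the orange-striped bar home in it, and handed in the job; the last camera check showed both in place, but the hand-in returned no verdict.

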